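# Wedge the cell cupboard's door

## Robot

A 6-joint arm with a two-finger parallel gripper is mounted at the origin on the work surface. World frame = base frame: x ahead of the robot, y to its left, z up, the work surface at z = 0. Lengths are in mm, angles in rad, forces in N, time in s.
With the tool pointing down it reaches from about 300 to 775 mm from the base axis. Payload 14.6 kg.
Tool frame: the origin (TCP) lies at the very end of the fingers, on their centre line; the grasp point (between the pads) lies 19 mm behind it; z points along the fingers, y is the line along which they close (so a half turn about z gives the same grasp; the last joint's range is limited). The gripper opens to 94 mm and grips with 3 to 60 N. Pads are 16 mm wide; open, the fingers measure 119 mm over their backs; the gripper's body (75 mm by 177 mm) begins 78 mm behind the grasp point.
Start: joints at [-1.335, 0.3, 1.521, -0, 1.321, -0.067], TCP at [164, -524.97, 205.446] pointing down, gripper open.
Joint ranges: [-3.03, 3.03], [-0.79, 2.21], [0.23, 2.52], [-1.04, 4.18], [0, 3.07], [-2.55, 2.55]. Speed limits (rad/s): [2.22, 2.22, 2.57, 3.14, 3.14, 3.14].

## Interface

Orientations are given as [roll, pitch, yaw] about the fixed x, y, z axes, in that order (R = Rz(yaw) Ry(pitch) Rx(roll)).
In Python, from cell import manip, camera, get_calibration gives the robot as it stands. The module is installed in compiled form; this text tells all that it offers.
- The arm moves only by the tool jog_arm, never from a script. Its argument "plan" is one flat list of numbers, 6 for each row, row after row: the shift along the world's x, y, z in m, then the turn, a rotation vector about the world's x, y, z in degrees. A call has 1 to 20 rows; each row is the pose to reach, as a shift and turn from the pose commanded when the call began; what a row does not reach only later rows make up. A row lasts 1/10 s, in which the tool goes at most 50 mm and 8.59 degrees, less where a joint would pass 70% of its speed; a pose out of reach is approached as far as the arm can. A call with a gripper value outside its range is refused whole. "claw" is the finger opening in m, from 0 to 0.094, set as the call begins (left out, the last holds). The fingers move at their own pace and stop on an object; "force" is the grip in N (left out, the last holds). Time passes only in rows, so rows that repeat a pose let the fingers close. It gives the time, the measured TCP pose, the force, the opening and the grip force at its end, in the units of the state.
- manip.read_state(): the state, without advancing time (a new reading comes with each control period).
- camera(name): name is "scene" or "side" or "wrist"; returns (picture, depth): 480x640x3 uint8, red, green, blue; 480x640 float32, mm along the optical axis (not along the pixel's ray), 0 where there is no reading.
- get_calibration(name): a dict with "fx", "fy", "cx", "cy" (pixels), "origin" and "attitude" of the camera in the world. Camera axes: x right, y down, z forward; pixel columns grow to the right and rows downward; lengths in mm; the calibration is good to about 2 mm. A picture is of the moment at which its call begins: read the wrist's pose just before it. get_calibration takes no time and is no camera call; for the wrist camera it gives the pose at the moment of the call.
- manip.sign_off(): hands the job in; it is judged then, once.
The state is a dict: "clock": time; "joints": joint angles; "qd": joint speeds; "effort": joint torques, N m; "eef_pos": TCP position; "eef_rot": TCP orientation; "wrist_force": force on the tool from outside, world axes, zero at the start; "moment": the same for the moment, N m; "finger_gap": finger opening in mm; "finger_force": force on a finger pad.
Only numpy, scipy, OpenCV 4.12 (cv2) and the standard library are available. Lean on these libraries where they do the work, as an engineer would, in place of code of your own. Each camera call takes 0.05 s, during which the arm holds its last target. There are 200 camera calls.

## Task

The little white steel cupboard's door swings loose. Take the wooden wedge (not the straight block or the flat slat) and drive it, thin end first, under the door's lower edge until it jams the door where it stands now, the door raised a few millimetres with its weight on the wedge; then let go. Leave the door standing at the angle it has now.

Things in the scene. Friction and masses are not known exactly. Their poses are not given: they have to be found in the camera images.
- wedge: Light-wood door wedge (sizes in mm), 150 long, 30 wide, 70 g. Origin: centre of its flat underside; x points to the thin end (4 high, at x = 75), z up. The top rises evenly from there to 26 at x = -30; the heel behind (x -30 to -75) is flat-topped, 26 high: grip it across the 30 width. A straight block (150x30x26) and a flat slat (150x30x8) of the same wood lie about: no use here.
- door_foot (a point): Free lower outer corner (mid thickness) of the white steel door (mm): 170 wide, 12 thick, 200 tall, standing open with 14 clear under its lower edge. y points level along that edge to the hinge, z up, x across the door; knob on the -x face. A push along y does not swing the door, one across does. An in-line wedge touches with its tip 48 past this point; each 10 more lifts the door 2.1.
- door (a joint): Angle of the door about its upright hinge, rad: 0 standing square to the cupboard's front, growing as it opens wider, -1.57 shut. It turns almost freely.
- door_lift (a joint): How far the door is raised on its loose-pin hinge, m: 0 hanging down, 0.008 at the upper stop. Its weight, about 7 N, holds it down; driving the wedge under it takes about 5 to 15 N.
Not all that is in view belongs to the job. Leave any black look-alike of the wedge alone.

How it is judged:
By the outcome, as a careful person would: the job done as asked, in the order asked, and still so for the second after the job is handed in, with the robot touching nothing.
It also fails if it takes over 42 s, if anything falls off the work surface, if the arm or the gripper's body presses on something with over 40 N, if the wrist force passes 120 N, or if a joint passes its speed limit or range.

## Working session

There is one attempt and no reset: what is moved stays moved. The work goes in short steps, Python scripts to look and compute and a tool call to move; the robot and the scene stay as the last step left them, time stands still between calls to the robot, and variables do not carry over. Pictures are saved under pics/ and viewed, at most 10 in all, crops included, and the job is handed in when it is done.

Besides the shell and the picture viewer there is one more tool, called after "Emit:" as a command line: name --argument value ..., lists and objects as JSON in quotes. jog_arm: Moves the arm, as the interface text tells. Its arguments: {"type":"object","properties":{"plan":{"type":"array"},"claw":{"type":"number"},"force":{"type":"number"}},"required":["plan"]}

```bash
mkdir -p pics; cat > h.py <<'E'
import numpy as np, cv2
from cell import manip, camera, get_calibration
from scipy.spatial.transform import Rotation as R
def snap(n):
    c=get_calibration(n); p,d=camera(n); np.savez(f'{n}.npz',p=p,d=d,**{k:np.array(v) for k,v in c.items()}); return p,d,c
def pts(n):
    z=np.load(f'{n}.npz'); d=z['d']; v,u=np.mgrid[:480,:640]
    P=np.stack([(u-z['cx'])/z['fx']*d,(v-z['cy'])/z['fy']*d,d],-1)
    A=z['attitude']; A=A if A.shape==(3,3) else R.from_euler('xyz',A).as_matrix()
    return P@A.T+z['origin'], d>0
E
python3 - <<'E'
from h import *
for n in('scene','side'):
    p,d,c=snap(n); cv2.imwrite(f'pics/{n}1.png',p[...,::-1]); print(c)
print(manip.read_state())
E
```

```text
{'fx': 585.6626572433215, 'fy': 585.6626572433215, 'cx': 316.99289893824636, 'cy': 238.67497937413626, 'origin': array([1157.97349782, -631.6014536 , 1111.25413614]), 'attitude': array([-2.43297256,  0.00976766,  0.83014993])}
{'fx': 496.05187863925846, 'fy': 496.05187863925846, 'cx': 318.85239873905897, 'cy': 242.28050840344594, 'origin': array([-208.53186883,  784.84307633,  708.44207932]), 'attitude': array([-2.15248687,  0.01965976, -2.45721117])}
{'clock': 0.1, 'joints': array([-1.33462997e+00,  3.00426320e-01,  1.52150459e+00,  1.78924044e-05,
        1.32070903e+00, -6.66179089e-02]), 'qd': array([ 0.00038418, -0.001488  , -0.00084481,  0.00067321,  0.00050767,
        0.00017637]), 'effort': array([ 1.16204894e-03, -5.32641149e+01, -3.53284550e+01,  7.09366612e-02,
        2.34847638e-02, -6.78352649e-05]), 'eef_pos': array([ 163.93622096, -524.75644563,  204.94325288]), 'eef_rot': array([-3.14054885e+00, -8.70089945e-05,  3.02779782e-01]), 'wrist_force': array([-0.39260609,  0.07699608, -0.63055487]), 'moment': array([ 0.04414311,  0.03945034, -0.00040176]), 'finger_force': 0.0, 'finger_gap': 94.40787440189105}
```

View pics/scene1.png

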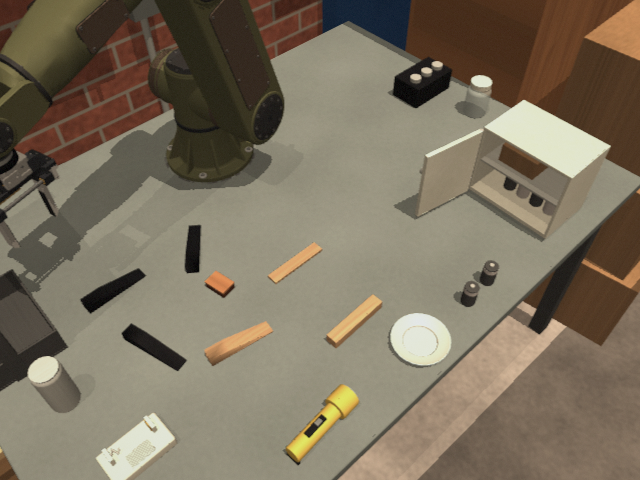

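View pics/side1.png

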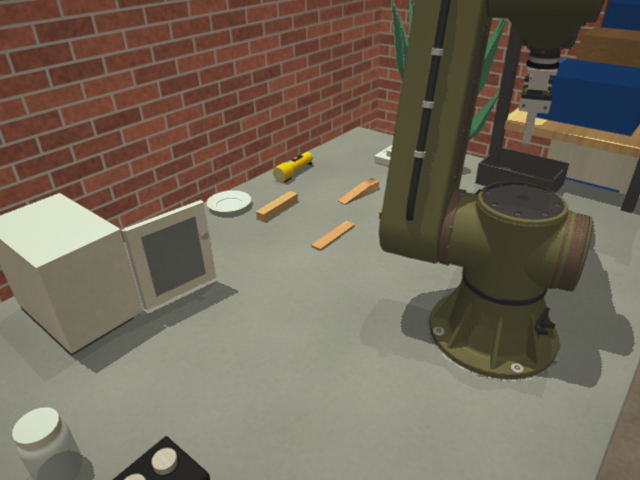

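Light-wood candidates in the scene view: (238,342), (295,262) and (355,320). The first looks tapered (wedge), the second is flat (slat), and the third is a uniform block. I'll check this with depth and one crop.

```bash
cat > m.py <<'E'
from h import *
P,ok=pts('scene'); z=np.load('scene.npz'); p=z['p']
cv2.imwrite('pics/crop1.png',cv2.resize(p[230:380,190:390,::-1],None,fx=4,fy=4,interpolation=cv2.INTER_CUBIC))
hsv=cv2.cvtColor(p,cv2.COLOR_RGB2HSV)
m=((hsv[...,1]>70)&(hsv[...,0]<25)&(P[...,2]>-5)&(P[...,2]<60)).astype(np.uint8)
m[:230]=0;m[380:]=0;m[:,:195]=0;m[:,390:]=0
n,l,s,c=cv2.connectedComponentsWithStats(m)
for i in range(1,n):
    if s[i,4]<150: continue
    Q=P[(l==i)&ok]; 
    r=cv2.minAreaRect(Q[:,:2].astype(np.float32)); print(c[i],s[i,4],r)
    b=cv2.boxPoints(r); e=max([b[1]-b[0],b[2]-b[1]],key=np.linalg.norm);e/=np.linalg.norm(e)
    t=(Q[:,:2]-r[0])@e; print(' dir',e)
    for a in range(-80,80,15):
        k=(t>=a)&(t<a+15)
        if k.sum()>3: print('  ',a,np.percentile(Q[k,2],[10,50,90]).round(1),k.sum())
g=P[300:320,250:330][ok[300:320,250:330]]; print('table z',np.median(P[285:300,290:320,2]))
# door
for uv in [(419,213),(420,160),(482,135),(480,178),(440,200),(450,170)]:
    print(uv,P[uv[1],uv[0]].round(1))
D=P[130:215,418:484].reshape(-1,3); D=D[(D[:,2]>15)&(D[:,2]<225)]
print(len(D)); np.save('D.npy',D)
E
python3 m.py
```

```text
[294.46950355 262.58297872] 705 ((470.9810791015625, -87.3501968383789), (35.251976013183594, 157.37802124023438), 0.5506933927536011)
 dir [ 0.00961108 -0.99995387]
   -80 [ 1.9  8.4 10.6] 39
   -65 [ 4.6  8.7 11.4] 61
   -50 [ 5.6  8.6 11.9] 68
   -35 [ 6.2  8.9 11.7] 70
   -20 [ 5.1  8.5 11.8] 69
   -5 [ 3.9  9.3 11.8] 72
   10 [ 4.   8.4 11.4] 70
   25 [ 4.9  8.8 11.7] 66
   40 [ 5.1  8.2 10.7] 73
   55 [ 5.4  9.2 11.5] 73
   70 [ 4.2  9.6 12.6] 44
[219.43775934 283.43568465] 482 ((399.8150634765625, -258.80780029296875), (65.2445297241211, 54.13003158569336), 13.863164901733398)
 dir [0.97087055 0.23960435]
   -35 [15.5 21.7 24.8] 47
   -20 [14.9 22.9 26.2] 107
   -5 [12.  22.2 25.7] 110
   10 [10.2 21.8 25.3] 116
   25 [ 3.3 17.4 23.8] 102
[353.67830882 320.68382353] 1088 ((687.07080078125, -97.49642944335938), (35.057640075683594, 167.82171630859375), 3.9937937259674072)
 dir [ 0.06964818 -0.99757165]
   -80 [ 0.6 22.9 26.4] 15
   -65 [11.3 25.8 29. ] 102
   -50 [10.8 25.8 29.3] 93
   -35 [ 9.2 25.3 29.2] 102
   -20 [13.8 26.  29.6] 100
   -5 [ 9.7 25.8 28.8] 103
   10 [12.6 25.8 29.4] 103
   25 [10.3 25.7 29.6] 105
   40 [11.4 26.2 28.7] 112
   55 [10.2 26.  28.8] 109
   70 [ 6.6 23.5 28.2] 140
[236.13436693 342.45564169] 1161 ((553.9932861328125, -320.95013427734375), (153.8102264404297, 36.39147186279297), 82.61054992675781)
 dir [0.1286129 0.9916949]
   -80 [ 6.3 25.3 29.4] 120
   -65 [ 7.7 25.8 28.5] 136
   -50 [ 7.9 25.7 28.5] 130
   -35 [ 7.5 24.4 28.5] 129
   -20 [ 6.6 21.7 25.4] 120
   -5 [ 6.6 18.6 21.8] 116
   10 [ 6.9 16.2 18.4] 106
   25 [ 6.3 13.4 15.9] 97
   40 [ 4.6 10.1 12.5] 93
   55 [ 3.3  6.  10.4] 87
   70 [1.4 4.4 6.4] 27
table z 1.0751330204263922
(419, 213) [575.4 237.2  23.2]
(420, 160) [432.3 409.    3.8]
(482, 135) [599.6 408.3 193.8]
(480, 178) [606.1 444.8  31.9]
(440, 200) [588.6 300.7  35.9]
(450, 170) [589.7 315.1 131.3]
3746
```

```bash
python3 - <<'E'
from h import *
for n,box in(('scene',(125,225,405,500)),('side',(195,315,120,225))):
    P,ok=pts(n); a,b,c,d=box
    Q=P[a:b,c:d][ok[a:b,c:d]]; Q=Q[(Q[:,2]>20)&(Q[:,2]<205)]
    # ransac vertical plane line fit
    rng=np.random.default_rng(0);best=None;bc=0
    for _ in range(500):
        i,j=rng.integers(len(Q),size=2);e=Q[j,:2]-Q[i,:2];L=np.linalg.norm(e)
        if L<40: continue
        nn=np.array([-e[1],e[0]])/L; k=abs((Q[:,:2]-Q[i,:2])@nn)<2.5
        if k.sum()>bc: bc=k.sum();best=k
    K=Q[best]; cen=K[:,:2].mean(0); w,v=np.linalg.eigh(np.cov(K[:,:2].T)); e=v[:,1]
    t=(K[:,:2]-cen)@e
    print(n,len(Q),bc,'cen',cen,'dir',e,'ang',np.degrees(np.arctan2(e[1],e[0])))
    for q in(0.3,99.7): print(q,cen+e*np.percentile(t,q))
    print('z',np.percentile(K[:,2],[1,99]),'len',np.ptp(np.percentile(t,[.3,99.7])))
E
```

```text
scene 4419 2713 cen [591.02343114 326.5870874 ] dir [0.1602552  0.98707562] ang 80.7782905971998
0.3 [575.07646583 228.36337716]
99.7 [617.48238394 489.55831501]
z [ 21.95555602 203.50651997] len 264.61492295903975
side 6976 5413 cen [583.48110012 337.27956898] dir [0.17574598 0.98443555] ang 79.87792731614732
0.3 [565.50253739 236.57322081]
99.7 [603.26424134 448.09420628]
z [ 22.14519575 203.13043818] len 214.8652451674967
```

View pics/crop1.png

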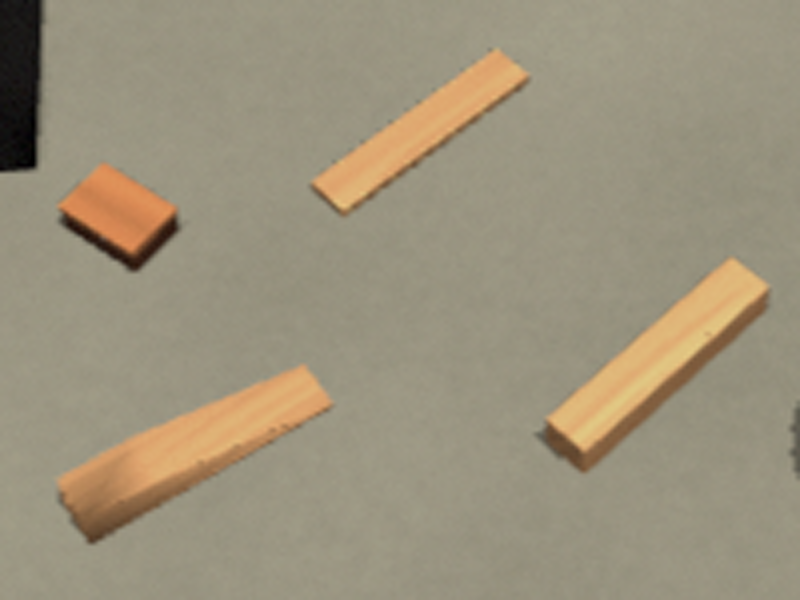

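The crop confirms it: the piece at (238,342) tapers from 26 to about 4 mm, with the thin end toward +y. The flat one (295,262) is the slat and the uniform one (355,320) is the block. Next I move above the wedge heel.

Emit:
jog_arm --plan '[0.03,0.012,0,0,0,5,0.07,0.028,0,0,0,11,0.11,0.043,0,0,0,18,0.15,0.059,0,0,0,25,0.19,0.075,0,0,0,32,0.23,0.09,-0.01,0,0,39,0.27,0.106,-0.02,0,0,46,0.31,0.122,-0.03,0,0,53,0.345,0.135,-0.04,0,0,59,0.37,0.145,-0.05,0,0,63,0.382,0.15,-0.055,0,0,65.2,0.382,0.15,-0.055,0,0,65.2,0.382,0.15,-0.055,0,0,65.2]' --claw 0.094

```text
clock: 1.4
eef_pos: [545.2, -375.6, 150.7]
eef_rot: [-3.141, 0.0, 1.439]
wrist_force: [-0.8, -0.0, 0.2]
finger_gap: 94.0
finger_force: 0.0
```

```bash
python3 - <<'E'
from h import *
s=manip.read_state(); print(s['clock'],s['eef_pos'],s['eef_rot'],s['wrist_force'])
p,d,c=snap('wrist'); cv2.imwrite('pics/w1.png',p[...,::-1])
P,ok=pts('wrist'); hsv=cv2.cvtColor(p,cv2.COLOR_RGB2HSV)
m=((hsv[...,1]>70)&(hsv[...,0]<25)&(P[...,2]>-8)&(P[...,2]<60)&ok).astype(np.uint8)
n,l,st,cc=cv2.connectedComponentsWithStats(m)
for i in range(1,n):
    if st[i,4]<1500: continue
    Q=P[l==i]; r=cv2.minAreaRect(Q[:,:2].astype(np.float32)); print(cc[i],st[i],r,np.percentile(Q[:,2],[5,50,95]))
    T=Q[Q[:,2]>22]
    if len(T)>300: print('  top',cv2.minAreaRect(T[:,:2].astype(np.float32)))
E
```

```text
1.4 [ 545.19919974 -375.59227213  150.70962348] [-3.14144556e+00  1.94778767e-04  1.43866689e+00] [-0.80222626 -0.02474755  0.17036896]
[622.1182494  112.58928321] [ 593   11   47  220 7129] ((806.031494140625, -331.5576171875), (36.904197692871094, 185.80081176757812), 14.882898330688477) [16.96087479 33.57383949 43.88734935]
  top ((800.86328125, -321.8738708496094), (15.96202564239502, 165.11196899414062), 9.04811954498291)
[320.54523922 167.44165482] [ 302   79   39  179 6333] ((556.8876342773438, -321.2791748046875), (151.4175567626953, 32.20915985107422), 81.38374328613281) [ 4.85651539 18.94538363 26.76742795]
  top ((551.5350952148438, -359.7476806640625), (73.58782196044922, 29.929227828979492), 81.70968627929688)
[132.81065233 122.92768141] [  87   87   92   72 4093] ((399.6158142089844, -260.7969055175781), (71.30029296875, 47.30541229248047), 11.512407302856445) [ 8.06150441 21.90827402 23.22115803]
  top ((406.79864501953125, -263.1108703613281), (57.8964729309082, 39.84453201293945), 11.400899887084961)
```

View pics/w1.png

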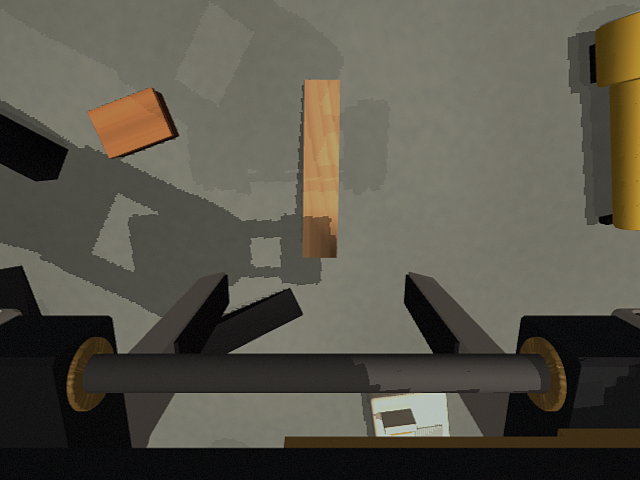

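The wrist view shows the wedge at (320,168), heel end near (320,250), and the black look-alike clear at (255,320). Descending and gripping the heel.

Emit:
jog_arm --plan '[0.0035,0.003,-0.03,0,0,-1,0.0035,0.003,-0.07,0,0,-1,0.0035,0.003,-0.105,0,0,-1,0.0035,0.003,-0.13,0,0,-1,0.0035,0.003,-0.14,0,0,-1,0.0035,0.003,-0.1465,0,0,-1,0.0035,0.003,-0.1465,0,0,-1]'

```text
clock: 2.15
eef_pos: [549.4, -372.6, 4.7]
eef_rot: [3.141, 0.0, 1.422]
wrist_force: [-0.1, -1.0, 1.2]
finger_gap: 93.9
finger_force: 0.0
```

Emit:
jog_arm --plan '[0,0,0,0,0,0,0,0,0,0,0,0,0,0,0,0,0,0,0,0,0,0,0,0,0,0,0,0,0,0,0,0,0,0,0,0,0,0,0,0,0,0,0,0,0,0,0,0]' --claw 0.02 --force 40

```text
clock: 2.95
eef_pos: [549.5, -372.0, 3.9]
eef_rot: [-3.142, 0.0, 1.423]
wrist_force: [-0.3, -0.2, 0.2]
finger_gap: 33.2
finger_force: 0.0
```

Emit:
jog_arm --plan '[0,0,0,0,0,0,0,0,0,0,0,0,0,0,0,0,0,0,0,0,0.015,0,0,0,0,0,0.035,0,0,0,0,0,0.05,0,0,0,0,0,0.05,0,0,0]'

```text
clock: 3.65
eef_pos: [550.5, -372.7, 57.1]
eef_rot: [3.138, 0.002, 1.423]
wrist_force: [-0.2, -0.1, -0.9]
finger_gap: 29.6
finger_force: 40.0
```

Emit:
jog_arm --plan '[0,0.015,0,0,0,0,-0.001,0.04,0,0,0,0,-0.002,0.08,0,0,0,0,-0.003,0.12,0,0,0,0,-0.004,0.16,0,0,0,0,-0.005,0.2,0,0,0,0,-0.006,0.24,0,0,0,0,-0.007,0.28,0,0,0,-0.5,-0.008,0.32,0,0,0,-0.5,-0.009,0.36,0,0,0,-1.2,-0.009,0.395,0,0,0,-1.2,-0.009,0.42,0,0,0,-1.2,-0.009,0.433,0,0,0,-1.2,-0.009,0.433,0,0,0,-1.2,-0.009,0.433,0,0,0,-1.2]'

```text
clock: 5.15
eef_pos: [540.1, 60.5, 53.6]
eef_rot: [-3.141, 0.0, 1.402]
wrist_force: [-0.7, 0.1, -1.3]
finger_gap: 29.7
finger_force: 40.0
```

```bash
python3 - <<'E'
from h import *
s=manip.read_state(); print(s['clock'],s['eef_pos'],s['eef_rot'],s['wrist_force'],s['finger_gap'],s['finger_force'])
p,d,c=snap('wrist'); a=p[...,::-1].copy()
p2,_,_=snap('scene'); snap('side')
b=cv2.resize(p2[90:290,330:570,::-1],None,fx=2,fy=2)
cv2.imwrite('pics/w2.png',np.hstack([cv2.resize(a,(400,300)),cv2.resize(b,(360,300))]))
P,ok=pts('wrist')
# door top: near z=214; door pixels
k=ok&(P[...,2]>190)&(P[...,2]<230); print('doortop px',k.sum())
if k.sum()>50: print(cv2.minAreaRect(P[k][:,:2].astype(np.float32)))
for lo,hi in((20,50),(50,100),(100,150),(150,200)):
    k=ok&(P[...,2]>lo)&(P[...,2]<hi)&(P[...,1]>180)&(P[...,1]<400)&(P[...,0]>520)&(P[...,0]<640)
    Q=P[k]
    if len(Q)>50: print(lo,len(Q),np.percentile(Q,1,axis=0).round(),np.percentile(Q,99,axis=0).round(), cv2.minAreaRect(Q[:,:2].astype(np.float32)))
# wedge tip
hsv=cv2.cvtColor(p,cv2.COLOR_RGB2HSV)
k=ok&(hsv[...,1]>70)&(hsv[...,0]<25)&(P[...,2]>30)&(P[...,2]<90)&(P[...,1]<215)&(abs(P[...,0]-550)<40)
Q=P[k];print(len(Q),cv2.minAreaRect(Q[:,:2].astype(np.float32)),Q.max(0))
E
```

```text
5.15 [540.14282138  60.50067713  53.56812674] [-3.14090422e+00  3.04391912e-04  1.40240166e+00] [-0.65980502  0.14809899 -1.32154406] 29.714804629177276 39.98076617717743
doortop px 567
((545.4450073242188, 83.70326232910156), (1.785727620124817, 94.05794525146484), 80.42218017578125)
50 731 [546. 180.  52.] [576. 187.  56.] ((560.96044921875, 181.93910217285156), (6.842381954193115, 29.8687686920166), 83.1087417602539)
21229 ((548.1297607421875, 110.66987609863281), (151.15016174316406, 32.912166595458984), 80.98680114746094) [575.96192415 187.09016235  89.96640717]
```

View pics/w2.png

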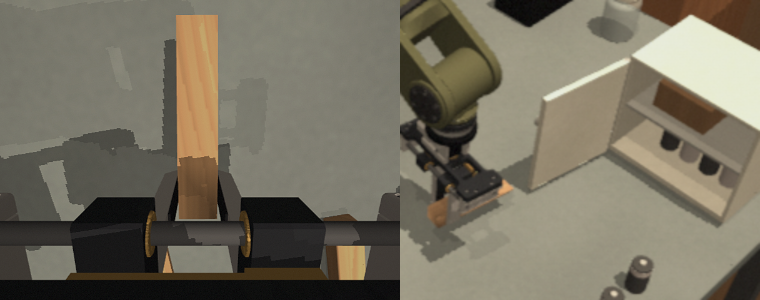

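The wedge sits square in the grip, with its tip at about (198,15) of the left view, and the door is undisturbed. I'll refine the door line before driving.

```bash
python3 - <<'E'
from h import *
for n,box,ref in(('scene',(120,225,405,500),591),('side',(195,315,110,225),583)):
    P,ok=pts(n); a,b,c,d=box
    Q=P[a:b,c:d][ok[a:b,c:d]]
    off=Q[:,0]-(ref+(Q[:,1]-330)*.168)
    k=(abs(off)<8)&(Q[:,2]>25)&(Q[:,2]<208)&(Q[:,1]>225)&(Q[:,1]<400)
    K=Q[k]; 
    for hi in (395,370):
        J=K[(K[:,1]>248)&(K[:,1]<hi)]
        f=cv2.fitLine(J[:,:2].astype(np.float32),cv2.DIST_HUBER,0,.01,.01).ravel()
        if f[1]<0:f[:2]*=-1
        print(n,len(J),np.degrees(np.arctan2(f[1],f[0])),'x at y=250,380',[f[2]+(y-f[3])*f[0]/f[1] for y in(250,380)])
    for zl in range(30,200,30):
        J=K[(K[:,2]>zl)&(K[:,2]<zl+30)]; print(zl,len(J),np.percentile(J[:,1],[0.5,2,5]).round(1),end=';')
    T=Q[(Q[:,2]>205)&(Q[:,2]<225)&(abs(off)<14)&(Q[:,1]<385)&(Q[:,1]>220)]; print('\ntop',len(T),np.percentile(T[:,1],[1,5]) if len(T) else '', cv2.minAreaRect(T[:,:2].astype(np.float32)) if len(T)>20 else '')
E
```

```text
scene 2226 80.383446 x at y=250,380 [np.float32(578.2711), np.float32(600.2976)]
scene 1858 80.54309 x at y=250,380 [np.float32(578.3986), np.float32(600.0527)]
30 395 [228.8 230.4 231.6];60 416 [229.2 230.  231.8];90 438 [228.8 230.  232.1];120 450 [229.2 230.  231.8];150 475 [228.9 230.1 232.3];180 466 [228.7 230.2 231.8];
top 379 [230.29554435 233.52857104] ((583.0570068359375, 304.75), (160.0156707763672, 15.92871379852295), 80.7951431274414)
side 5013 80.35506 x at y=250,380 [np.float32(568.1674), np.float32(590.26013)]
side 4045 80.733696 x at y=250,380 [np.float32(568.4791), np.float32(589.6889)]
30 805 [235.7 239.2 244.2];60 858 [236.1 239.3 244.7];90 891 [235.4 238.7 244. ];120 898 [236.6 241.5 255.7];150 999 [236.8 239.  245. ];180 982 [236.1 239.  244.7];
top 458 [237.36792671 244.53057996] ((583.6701049804688, 309.98175048828125), (153.3868408203125, 17.4163761138916), 81.3219223022461)
```

Emit:
jog_arm --plan '[0.0015,0,-0.015,0,0,0,0.0015,0,-0.03,0,0,0,0.0015,0,-0.042,0,0,0,0.0015,0,-0.047,0,0,0,0.0015,0,-0.05,0,0,0,0.0015,0,-0.05,0,0,0,0.0015,0,-0.05,0,0,0]'

```text
clock: 6.0
eef_pos: [542.2, 61.1, 4.0]
eef_rot: [3.141, -0.0, 1.402]
wrist_force: [0.3, -0.5, -1.8]
finger_gap: 29.7
finger_force: 40.0
```

Emit:
jog_arm --plan '[0.0016,0.0099,0,0,0,0,0.0041,0.0247,0,0,0,0,0.0066,0.0394,0,0,0,0,0.0091,0.0542,0,0,0,0,0.0107,0.0641,0,0,0,0,0.0124,0.074,0,0,0,0,0.0132,0.0789,0,0,0,0,0.0132,0.0789,0,0,0,0,0.0132,0.0789,0,0,0,0]'

```text
clock: 6.9
eef_pos: [555.1, 139.7, 3.9]
eef_rot: [-3.141, 0.0, 1.402]
wrist_force: [-0.0, 0.1, -0.9]
finger_gap: 29.6
finger_force: 40.0
```

```bash
python3 - <<'E'
from h import *
s=manip.read_state(); print(s['clock'],s['eef_pos'],s['eef_rot'],s['wrist_force'])
p,_,_=snap('side'); p2,_,_=snap('scene');
cv2.imwrite('pics/s2.png',np.hstack([cv2.resize(p[180:330,110:310,::-1],(400,300)),cv2.resize(p2[110:260,360:560,::-1],(400,300))]))
E
```

```text
6.9 [555.14450483 139.72602971   3.89182173] [-3.14142187e+00  7.35939744e-05  1.40222845e+00] [-0.00107871  0.0805193  -0.85540841]
```

View pics/s2.png

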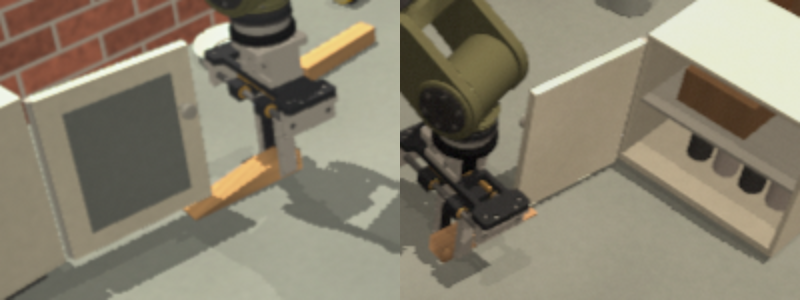

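Left crop: the tip at (190,212) shows on the knob side. Right crop: it shows at (535,213) on the far side. So the wedge straddles the door's lower edge in line with it. Now driving slowly while watching the force.

Emit:
jog_arm --plan '[0.0005,0.003,0,0,0,0,0.001,0.0059,0,0,0,0,0.0015,0.0089,0,0,0,0,0.002,0.0118,0,0,0,0,0.002,0.0118,0,0,0,0,0.002,0.0118,0,0,0,0]'

```text
clock: 7.6
eef_pos: [557.2, 151.8, 3.9]
eef_rot: [3.142, -0.0, 1.403]
wrist_force: [0.0, 0.2, -0.9]
finger_gap: 29.7
finger_force: 40.0
```

Emit:
jog_arm --plan '[0.0003,0.002,0,0,0,0,0.0007,0.0039,0,0,0,0,0.001,0.0059,0,0,0,0,0.001,0.0059,0,0,0,0,0.001,0.0059,0,0,0,0]'

```text
clock: 8.1
eef_pos: [558.1, 157.3, 3.9]
eef_rot: [-3.141, 0.001, 1.402]
wrist_force: [-1.1, -4.9, 0.4]
finger_gap: 29.5
finger_force: 40.0
```

Contact at about the predicted spot. Driving 18 mm more.

Emit:
jog_arm --plan '[0.0003,0.002,0,0,0,0,0.0007,0.0039,0,0,0,0,0.001,0.0059,0,0,0,0,0.0013,0.0079,0,0,0,0,0.0017,0.0099,0,0,0,0,0.0017,0.0099,0,0,0,0]'

```text
clock: 8.7
eef_pos: [559.8, 166.6, 3.9]
eef_rot: [-3.141, 0.002, 1.402]
wrist_force: [-1.4, -10.1, 0.5]
finger_gap: 29.8
finger_force: 40.0
```

Emit:
jog_arm --plan '[0.0003,0.002,0,0,0,0,0.0007,0.0039,0,0,0,0,0.001,0.0059,0,0,0,0,0.0013,0.0079,0,0,0,0,0.0013,0.0079,0,0,0,0,0.0013,0.0079,0,0,0,0]'

```text
clock: 9.3
eef_pos: [561.1, 174.5, 3.9]
eef_rot: [-3.141, 0.001, 1.402]
wrist_force: [-0.8, -9.9, 0.7]
finger_gap: 29.4
finger_force: 40.0
```

```bash
cat > door.py <<'E'
from h import *
print(manip.read_state()['wrist_force'])
for n,box,ref in(('scene',(110,225,405,500),591),('side',(185,315,110,225),583)):
    snap(n);P,ok=pts(n); a,b,c,d=box
    Q=P[a:b,c:d][ok[a:b,c:d]]
    off=Q[:,0]-(ref+(Q[:,1]-330)*.168)
    J=Q[(abs(off)<8)&(Q[:,2]>40)&(Q[:,2]<208)&(Q[:,1]>248)&(Q[:,1]<395)]
    f=cv2.fitLine(J[:,:2].astype(np.float32),cv2.DIST_HUBER,0,.01,.01).ravel()
    if f[1]<0:f[:2]*=-1
    T=Q[(Q[:,2]>205)&(Q[:,2]<235)&(abs(off)<14)&(Q[:,1]<385)&(Q[:,1]>240)]
    print(n,np.degrees(np.arctan2(f[1],f[0])),'x',[f[2]+(y-f[3])*f[0]/f[1] for y in(250,380)],'topz',np.percentile(T[:,2],[50,90,97]))
E
cp h.py /tmp; python3 door.py
```

```text
[-0.82542871 -9.8884434   0.65908798]
scene 80.56405 x [np.float32(578.57996), np.float32(600.1851)] topz [216.58111874 220.36881721 221.76774042]
side 80.224724 x [np.float32(567.97925), np.float32(590.3764)] topz [213.98116845 217.03005966 217.73393895]
```

The door is raised with its angle unchanged, so I release and withdraw upward.

Emit:
jog_arm --plan '[0,0,0,0,0,0,0,0,0,0,0,0,0,0,0,0,0,0,0,0,0,0,0,0,0,0,0,0,0,0,0,0,0,0,0,0,0,0,0,0,0,0]' --claw 0.07

```text
clock: 10.1
eef_pos: [561.2, 175.5, 3.9]
eef_rot: [-3.142, -0.0, 1.402]
wrist_force: [0.3, 0.1, -0.5]
finger_gap: 70.0
finger_force: 0.0
```

Emit:
jog_arm --plan '[0,0,0.01,0,0,0,0,0,0.03,0,0,0,0,-0.01,0.06,0,0,0,0,-0.04,0.1,0,0,0,0,-0.08,0.13,0,0,0,0,-0.12,0.15,0,0,0,0,-0.15,0.16,0,0,0,0,-0.15,0.16,0,0,0,0,-0.15,0.16,0,0,0]'

```text
clock: 11.0
eef_pos: [561.2, 25.3, 164.5]
eef_rot: [3.141, -0.0, 1.401]
wrist_force: [-0.9, 1.0, -0.1]
finger_gap: 70.0
finger_force: 0.0
```

```bash
python3 door.py; python3 - <<'E'
from h import *
a=np.load('side.npz')['p'];b=np.load('scene.npz')['p']
cv2.imwrite('pics/s3.png',np.hstack([cv2.resize(a[180:330,110:310,::-1],(400,300)),cv2.resize(b[110:260,360:560,::-1],(400,300))]))
E
```

```text
[-0.94716735  1.04727829 -0.07326886]
scene 80.492386 x [np.float32(578.488), np.float32(600.26025)] topz [217.08389436 220.49747522 221.586811  ]
side 80.31643 x [np.float32(568.1003), np.float32(590.2832)] topz [214.01076417 217.19116552 217.70380637]
```

View pics/s3.png

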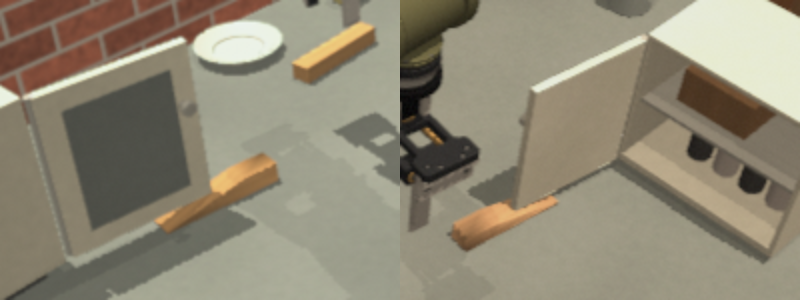

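The pictures show the wedge jammed under the door's lower edge at (212,192) left and (517,207) right. The door is at its original angle, and the gripper is clear.

```bash
python3 -c "
from cell import manip
print(manip.sign_off())"
```

```text
the job is handed in; nothing more can be done
None
```

The wedge is driven thin end first under the door and released; the door stands on it, raised an estimated 4 mm, at its original angle, and the job was handed in at about 11 s with no result reported back.

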